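# Tip two parts crates to find the stamped one and push it to the dispatch line

### The arm

A 6-joint arm with a two-finger parallel gripper is mounted at the origin on a cart in front of the work surface, level with it; the furniture and walls round the work are solid. World frame = base frame: x ahead of the robot, y to its left, z up, the work surface at z = 0. Lengths are in m, angles in rad, forces in N, time in s.
With the tool pointing down it reaches from about 0.325 to 1 m from the base axis. Payload 5.1 kg.
Tool frame: the origin (TCP) lies midway between the tips of the shut fingers; the grasp point (between the pads) lies env.pinch_z behind it (env.pinch_z is the distance from the TCP to the grasp point, in m); x points along the fingers, z is the direction in which the jaws open and shut, and the axes are right-handed (so a half turn about x gives the same grasp; the last joint's range is limited). The gripper opens to 85 mm and grips with 20 to 120 N. Pads are 22 mm wide; open, the fingers measure 114 mm over their backs; the gripper's body (76 mm by 85 mm) begins 54 mm behind the grasp point. The pads swing forward as they close: fully open they stand 13 mm farther back than shut.
Start: joints at [1.106, 0.124, 1.65, -0, 1.367, -0.083], TCP at [0.242, 0.603, 0.231] pointing down, gripper open.
Joint ranges: [-2.61, 2.61], [-1.02, 2.33], [0.03, 2.71], [-1.35, 4.49], [0.32, 2.68], [-2.91, 2.91]. Speed limits (rad/s): [2.57, 2.57, 3.14, 3.14, 3.14, 3.14].

### API

Orientations are given as a unit quaternion [w, x, y, z].
In Python, from rig import env, read_camera, camera_info gives the robot as it stands. The module is installed in compiled form; this text tells all that it offers.
- The arm moves only by the tool jog_arm, never from a script. Its argument "commands" is a list of rows, each a list of 3 entries, a list of its own where there are three numbers: the opening, from 0 (shut) to 1 (fully open), then the shift along the tool's x, y, z in m, then the turn about the tool's x in rad. In form: [[grip, [tx, ty, tz], spin], ...]. A call has 1 to 20 rows; each row shifts and turns the commanded pose from where the row before left it, along the tool's axes as they then stand; what a row does not reach is not made up. A row lasts 1/12 s, in which the tool goes at most 41.7 mm and 7.16 degrees, less where a joint would pass 70% of its speed; a pose out of reach is approached as far as the arm can. A call with a gripper value outside its range is refused whole. The fingers move at their own pace and stop on an object; the grip force is fixed at half the most. Time passes only in rows, so rows that do not move let the fingers close. It gives the time, the measured TCP pose, the force and the opening at its end, in the units of the state.
- env.read_state(): the state, without advancing time (a new reading comes with each control period).
- read_camera(name): name is "side" or "top" or "wrist"; returns the picture (480x640x3 uint8, red, green, blue); there is no depth.
- camera_info(name): a dict with "fov_y" (degrees; the focal length in pixels is half the picture's height over the tangent of half this angle, whatever the lens; pixels are square), "cx", "cy" (the principal point, pixels), "distortion" ([k1, k2, p1, p2, k3] as OpenCV has them; the pictures are not rectified), "rvec" (rotation vector, rad) and "tvec" (3), from world to camera coordinates, as OpenCV has them; the wrist camera has in their place "mount" (4x4, takes a point from camera to tool coordinates, whose origin is the TCP and whose axes are the tool frame's). Camera axes: x right, y down, z forward; pixel columns grow to the right and rows downward; lengths in m; the calibration is good to about 2 mm. A picture is of the moment at which its call begins: read the wrist's pose just before it. camera_info takes no time and is no camera call.
- env.sign_off(): hands the job in, once; it reports no verdict.
The state is a dict: "clock": time; "joint_pos": joint angles; "joint_velocities": joint speeds; "joint_torque": joint torques, N m; "tcp_pos": TCP position; "eef_rot": TCP orientation; "contact_force": force on the tool from outside, world axes, zero at the start; "wrist_torque": the same for the moment, N m; "finger_gap": finger opening in m.
Only numpy, scipy, OpenCV 4.12 (cv2) and the standard library are available. Lean on these libraries where they do the work, as an engineer would, in place of code of your own. Each camera call takes 0.05 s, during which the arm holds its last target.

### The job

Only push, never lift: tip both blue parts crates over away from you so that each lies on its back with its underside facing you, short of the yellow dispatch line. One underside bears a round red stamp: then push that crate straight ahead, still on its back with the stamp facing you, until the middle of its leading edge lies on the yellow tape. Leave the other crate lying short of the tape, and do not disturb the other things.

Things in the scene. Friction and masses are not known exactly. Their poses are not given: they have to be found in the camera images.
- crate_a: open-topped empty blue plastic parts crate, 0.17 to 0.33 kg, one of a pair alike but for the stamp; outside 48 mm deep (own x), 90 mm wide (y), 75 mm high (z), walls and floor 4 mm, floor's underside recessed 4 mm. Origin: centre of the underside; z runs to the open mouth. At the start it stands with its front (-x, paper label) roughly to the robot
- crate_b: second crate, same size, mass and axes as crate_a. Pushed ahead near its top, either crate tips over its far lower edge; pushed low it slides instead. It balances at about 35 degrees, then falls by itself. On its back it is 75 mm long and 48 mm high, its x axis pointing down and z ahead
- crate_a_mid (a point): centre of crate_a's volume, 37.5 mm from its underside along its z; 37.5 mm above the bench while it stands, 24 mm when it lies on its back
- crate_a_rim (a point): centre of crate_a's open mouth, 75 mm from its underside along its z; when it lies on its back this is the middle of its leading (far) end, 24 mm above the bench
- crate_b_mid (a point): centre of crate_b's volume, 37.5 mm from its underside along its z; 37.5 mm above the bench while it stands, 24 mm when it lies on its back
- crate_b_rim (a point): centre of crate_b's open mouth, 75 mm from its underside along its z; when it lies on its back this is the middle of its leading (far) end, 24 mm above the bench
- stamp (a point): centre of the round red and white target-ring stamp, 36 mm across, in the middle of the underside of one of the crates (3 mm from that crate's origin); out of sight until the crate is tipped
- tape: the dispatch line: flat yellow tape stuck on the bench, 26 mm wide (its x, pointing ahead) and 380 mm long (its y), less than 1 mm thick, running left to right beyond both crates; origin at its middle
- oil_bottle: blue bottle with black cap, 33 mm across, 70 mm high, loose, standing right of the crates; origin under its centre
- driver_red: small red-handled screwdriver, 105 mm long, loose, lying right of the bottle; origin under its centre
- brass_blank: small brass bar, 50 x 32 x 10 mm, loose, lying right of the crates; origin under its centre
- round_tin: white round tin with a glass-topped lid, 62 mm across, 28 mm high, loose, standing in the row with the two crates (left, middle or right place of three); origin under its centre

How it is judged:
On the way:
1. both crates lie on their backs, undersides towards the robot, both with the leading edge short of the tape (angle between each of crate_a, crate_b's own x axis and vertical above 2.9 rad and angle between the z axis of each of crate_a, crate_b and the x axis of tape, either way round below 0.6 rad and height (world z) of each of crate_a_mid, crate_b_mid below 0.034 m and x of each of crate_a_rim, crate_b_rim in the frame of tape below -0.016 m), for 0.2 s.
At the end, for the whole second after the job is handed in: both crates lie still on their backs, undersides to the robot (within 34 degrees of square to the tape); the middle of the stamped one's leading edge is within 15 mm of the tape's centre line, the other's at least 16 mm short of that line (angle between each of crate_a, crate_b's own x axis and vertical above 2.9 rad and angle between the z axis of each of crate_a, crate_b and the x axis of tape, either way round below 0.6 rad and height (world z) of each of crate_a_mid, crate_b_mid below 0.034 m and x of crate_b_rim in the frame of tape below -0.016 m and linear speed of each of crate_a, crate_b below 0.01 m/s and x of crate_a_rim in the frame of tape between -0.015 and 0.015 m and y of crate_a_rim in the frame of tape between -0.19 and 0.19 m); the robot touches nothing.
It fails at once if a crate is lifted off the bench (its centre over 60 mm up, or over 50 mm upright, or over 38 mm lying on its back) (height (world z) of any of crate_a_mid, crate_b_mid above 0.06 m or (height (world z) of crate_a_mid above 0.05 m and angle between crate_a's own z axis and vertical below 0.1 rad) or (height (world z) of crate_a_mid above 0.038 m and angle between crate_a's own x axis and vertical above 2.95 rad) or (height (world z) of crate_b_mid above 0.05 m and angle between crate_b's own z axis and vertical below 0.1 rad) or (height (world z) of crate_b_mid above 0.038 m and angle between crate_b's own x axis and vertical above 2.95 rad)).
It fails at once if another thing is moved more than 20 mm (distance of any of oil_bottle, round_tin, driver_red, brass_blank from where it was at the start of the episode above 0.02 m).
It also fails if it takes over 62 s, if anything falls off the work surface, if the arm or the gripper's body presses on something with over 40 N, if the wrist force passes 120 N, or if a joint passes its speed limit or range.

## Working session

There is one attempt and no reset: what is moved stays moved. The work goes in short steps, Python scripts to look and compute and a tool call to move; the robot and the scene stay as the last step left them, time stands still between calls to the robot, and variables do not carry over. Pictures are saved under pics/ and viewed, and the job is handed in when it is done.

Besides the shell and the picture viewer there is one more tool, called after ">>>" as name([rows], argument=value, ...), one row to a line, values as JSON. jog_arm: Moves the arm, as the interface text tells. Its arguments: {"type":"object","properties":{"commands":{"type":"array"}},"required":["commands"]}

```bash
mkdir -p pics; python3 - <<'E'
from rig import env, read_camera, camera_info
import cv2
for n in ["top","side","wrist"]:
    cv2.imwrite(f"pics/{n}0.png", read_camera(n)[:,:,::-1]); print(n,camera_info(n))
print(env.read_state(), env.pinch_z)
E
```

```text
top {'fov_y': 51.80302915444809, 'cx': 322.8142079990552, 'cy': 245.44408572803965, 'distortion': array([-0.03980816,  0.        ,  0.        ,  0.        ,  0.        ]), 'rvec': array([ 2.2231826 , -2.16541476,  0.11961996]), 'tvec': array([0.06955127, 0.50212446, 1.03249818])}
side {'fov_y': 43.706560977938324, 'cx': 334.04092513288236, 'cy': 234.47617503722847, 'distortion': array([-0.19690999,  0.        ,  0.        ,  0.        ,  0.        ]), 'rvec': array([ 2.1585169 , -0.34775047,  0.15302275]), 'tvec': array([-0.45500492,  0.21410393,  0.93352937])}
wrist {'fov_y': 58.92470551088394, 'cx': 319.77528726742236, 'cy': 241.55038537456102, 'distortion': array([-0.08970515,  0.        ,  0.        ,  0.        ,  0.        ]), 'mount': array([[-2.46338679e-03, -2.93452249e-01,  9.55970559e-01,
        -1.41840601e-01],
       [ 7.04455175e-04, -9.55973732e-01, -2.93451407e-01,
         7.49436071e-02],
       [ 9.99996718e-01, -4.94459130e-05,  2.56165702e-03,
         1.38779044e-03],
       [ 0.00000000e+00,  0.00000000e+00,  0.00000000e+00,
         1.00000000e+00]])}
{'clock': 0.15, 'joint_pos': array([ 1.10640250e+00,  1.24352651e-01,  1.65136028e+00, -1.71848577e-05,
        1.36751196e+00, -8.26101381e-02]), 'joint_velocities': array([-0.00039544, -0.00139473, -0.0032289 , -0.00087978, -0.00151223,
       -0.00113701]), 'joint_torque': array([-8.36158483e-05, -4.24227118e+01, -3.66012096e+01, -3.93674588e-05,
        4.68569779e-03,  7.85133494e-06]), 'tcp_pos': array([0.24199742, 0.60275758, 0.23033714]), 'eef_rot': array([ 0.58528393, -0.39633915,  0.58628433,  0.39576342]), 'contact_force': array([ 0.30972912, -0.30304666, -0.18284254]), 'wrist_torque': array([ 0.02457561, -0.02966938, -0.00288287]), 'finger_gap': 0.08541292716496104} 0.0187
```

View pics/top0.png

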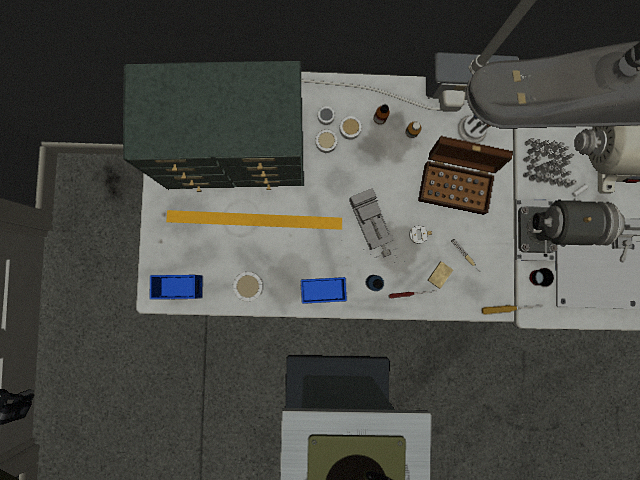

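View pics/side0.png

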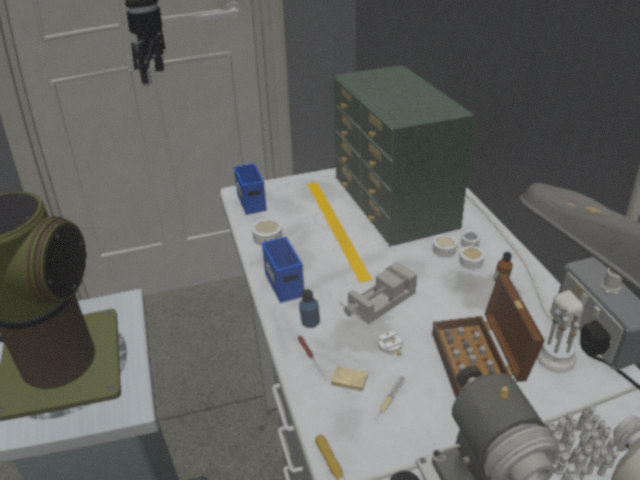

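View pics/wrist0.png

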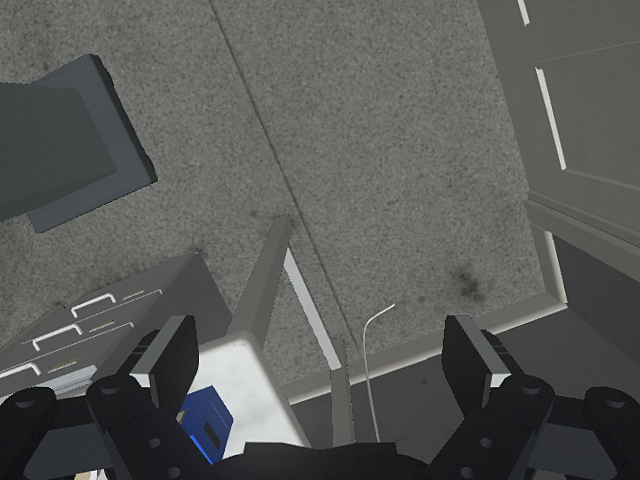

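The top view shows the left crate at about (176,286), the tin at (248,286), the right crate at (323,290) and the bottle at (375,283). The tape runs from (167,216) to (342,223). Next I measure these.

```bash
cat > h.py <<'E'
import numpy as np, cv2
from rig import env, read_camera, camera_info
def K(c):
    f=240/np.tan(np.radians(c['fov_y']/2)); return np.array([[f,0,c['cx']],[0,f,c['cy']],[0,0,1]])
def cast(name,px,z,st=None):
    c=camera_info(name); p=cv2.undistortPoints(np.float64(px).reshape(-1,1,2),K(c),c['distortion']).reshape(-1,2)
    d=np.c_[p,np.ones(len(p))]
    R=cv2.Rodrigues(c['rvec'])[0]; o=-R.T@c['tvec']; d=d@R
    return o+d*((z-o[2])/d[:,2])[:,None]
def proj(name,P):
    c=camera_info(name); return cv2.projectPoints(np.float64(P).reshape(-1,1,3),c['rvec'],c['tvec'],K(c),c['distortion'])[0].reshape(-1,2)
def hsv(im): return cv2.cvtColor(im,cv2.COLOR_RGB2HSV)
def shapes(m,amin=60):
    cs,_=cv2.findContours(m,cv2.RETR_EXTERNAL,cv2.CHAIN_APPROX_NONE)
    return [c for c in cs if cv2.contourArea(c)>amin]
E
python3 - <<'E'
from h import *
np.set_printoptions(precision=4,suppress=True)
im=cv2.imread('pics/top0.png')[:,:,::-1].copy();h=hsv(im)
blue=cv2.inRange(h,(108,150,60),(125,255,255)); yel=cv2.inRange(h,(15,180,150),(28,255,255))
for nm,m,z in (('blue',blue,.075),('yel',yel,0)):
    for c in shapes(m):
        r=cv2.minAreaRect(c); b=cv2.boxPoints(r); 
        print(nm,cv2.contourArea(c),b.round(1).tolist()); print(cast('top',b,z)[:,:2].tolist(), cast('top',[r[0]],z))
print('tin top',cast('top',[(248,286)],.028)); print('bottle top',cast('top',[(375,283)],.07))
# bench edge
print('bench',cast('top',[(137,312),(500,319),(142,180),(303,184),(300,76)],0))
s=cv2.imread('pics/side0.png')[:,:,::-1].copy();h=hsv(s)
blue=cv2.inRange(h,(108,150,60),(125,255,255))
for c in shapes(blue):print(cv2.boundingRect(c))
big=cv2.resize(s[140:340,200:360],None,fx=3,fy=3,interpolation=cv2.INTER_CUBIC); cv2.imwrite('pics/sz.png',big[:,:,::-1])
cv2.imwrite('pics/tz.png',cv2.resize(im[190:330,130:400],None,fx=2.9,fy=2.9,interpolation=cv2.INTER_CUBIC)[:,:,::-1])
E
```

```text
blue 986.5 [[300.5, 279.29998779296875], [345.0, 276.8999938964844], [346.20001220703125, 300.6000061035156], [301.79998779296875, 303.0]]
[[0.42646734608638875, 0.12730526324836203], [0.4335521898061492, 0.038280550165684074], [0.3863285606703548, 0.03468124855984632], [0.37941177169216944, 0.12341789992047193]] [[0.4064 0.081  0.075 ]]
blue 1010.0 [[150.0, 275.0], [194.0, 275.0], [194.0, 298.0], [150.0, 298.0]]
[[0.42705615579802636, 0.4272748454873654], [0.42943821371791735, 0.33970420907808263], [0.3838231102866283, 0.3376969998679661], [0.3814710784117471, 0.4249764235152098]] [[0.4054 0.3824 0.075 ]]
yel 1840.0 [[166.5, 221.60000610351562], [167.0, 209.89999389648438], [341.5, 217.3000030517578], [341.0, 229.0]]
[[0.5441422528658304, 0.421426427163351], [0.5696628272830815, 0.42165893688322387], [0.5641693164384393, 0.04313847466074339], [0.5385197825854939, 0.0436659051681227]] [[0.5541 0.2328 0.    ]]
tin top [[0.4102 0.2371 0.028 ]]
bottle top [[ 0.4229 -0.0231  0.07  ]]
bench [[ 0.3484  0.4749  0.    ]
 [ 0.3517 -0.3075  0.    ]
 [ 0.6337  0.4796  0.    ]
 [ 0.6352  0.1289  0.    ]
 [ 0.8799  0.1427  0.    ]]
(263, 243, 37, 28)
(235, 165, 27, 23)
```

View pics/sz.png

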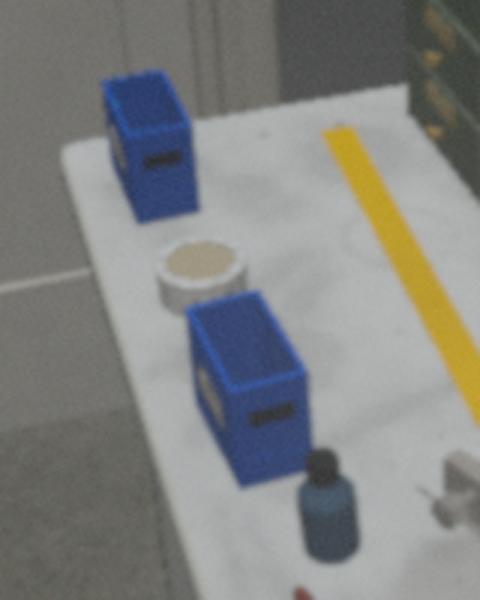

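View pics/tz.png

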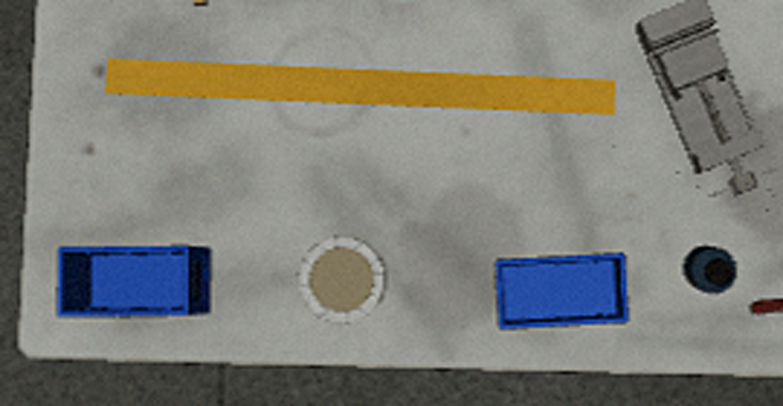

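Left crate centre is about (0.405, 0.382) with yaw about 0.03. Right crate centre is about (0.406, 0.081) with yaw about 0.08. The tape line is at x≈0.554 and its length measures 0.379, close to the 0.380 given. Next is the tool orientation.

```bash
cat >> h.py <<'E'
from scipy.spatial.transform import Rotation as Ro
def rot(s): return Ro.from_quat(np.roll(s['eef_rot'],-1)).as_matrix()
def plan(target,zdir_yaw):
    """shift in tool axes (before the turn) to world target, and turn about tool x so tool z lies along crate y (yaw) with tool y nearest"""
    s=env.read_state();R=rot(s);d=R.T@(np.array(target)-s['tcp_pos'])
    zt=np.array([-np.sin(zdir_yaw),np.cos(zdir_yaw),0]);
    out=[]
    for sg in (1,-1):
        v=R.T@(sg*zt); out.append(np.arctan2(-v[1],v[2]))
    print('t',s['clock'],'tcp',s['tcp_pos'].round(4),'tool z',R[:,2].round(3),'tool y',R[:,1].round(3),'q6',s['joint_pos'][5].round(3))
    print('shift',d.round(4),'spin',np.round(out,3),'F',s['contact_force'].round(2),'gap',round(s['finger_gap'],4))
E
python3 -c "
from h import *
plan((.345,.3815,.2),.02)"
```

```text
t 0.15 tcp [0.242  0.6028 0.2303] tool z [ 0.373  0.928 -0.002] tool y [-0.928  0.373  0.   ] q6 -0.083
shift [ 0.0306 -0.178  -0.1669] spin [-0.402  2.74 ] F [ 0.31 -0.3  -0.18] gap 0.0854
```

>>> jog_arm([
  [0.5, [0.005, -0.03, -0.028], 0],
  [0.5, [0.005, -0.03, -0.028], 0],
  [0.5, [0.005, -0.03, -0.028], 0],
  [0.5, [0.005, -0.03, -0.028], 0],
  [0.5, [0.005, -0.03, -0.028], 0],
  [0.5, [0.005, -0.028, -0.027], 0],
  [0.5, [0, 0, 0], -0.1],
  [0.5, [0, 0, 0], -0.1],
  [0.5, [0, 0, 0], -0.1],
  [0.5, [0, 0, 0], -0.1],
  [0.5, [0, 0, 0], 0],
])

```text
clock: 1.07
tcp_pos: [0.3451, 0.3815, 0.201]
eef_rot: [0.495, -0.505, 0.495, 0.505]
contact_force: [-0.8, 0.1, 0.0]
finger_gap: 0.0425
```

```bash
python3 -c "
from h import *
plan((.345,.3815,.062),.02)
cv2.imwrite('pics/w1.png',read_camera('wrist')[:,:,::-1])"
```

```text
t 1.0667 tcp [0.3451 0.3815 0.201 ] tool z [-0.019  1.    -0.   ] tool y [-1.    -0.019  0.   ] q6 -0.859
shift [0.139 0.    0.   ] spin [-1.000e-03  3.141e+00] F [-0.8   0.08  0.04] gap 0.0425
```

View pics/w1.png

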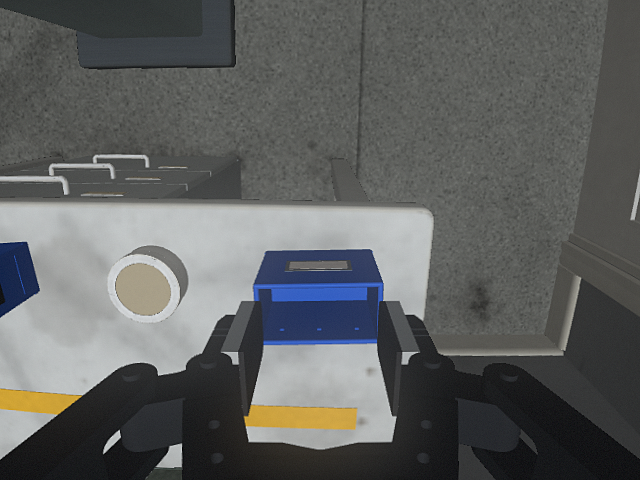

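The wrist view shows the left crate square to the fingers with its label towards me, from (255,250) to (383,345). The descent is clear of it.

>>> jog_arm([
  [0.5, [0.035, 0, 0], 0],
  [0.5, [0.035, 0, 0], 0],
  [0.5, [0.035, 0, 0], 0],
  [0.5, [0.034, 0, 0], 0],
  [0.5, [0, -0.008, 0], 0],
  [0.5, [0, -0.006, 0], 0],
  [0.5, [0, -0.006, 0], 0],
  [0.5, [0, -0.006, 0], 0],
  [0.5, [0, -0.004, 0], 0],
])

```text
clock: 1.87
tcp_pos: [0.3776, 0.3839, 0.0655]
eef_rot: [0.497, -0.504, 0.494, 0.504]
contact_force: [-1.9, 0.4, 2.6]
finger_gap: 0.0427
```

```bash
python3 -c "
from h import *
plan((.40,.3815,.062),.02)
cv2.imwrite('pics/s2.png',read_camera('side')[140:340,200:360,::-1].repeat(3,0).repeat(3,1))"
```

```text
t 1.8667 tcp [0.3776 0.3839 0.0655] tool z [-0.017  1.     0.003] tool y [-1.    -0.017 -0.004] q6 -0.895
shift [ 0.0036 -0.0224 -0.0028] spin [-3.000e-03  3.139e+00] F [-1.93  0.45  2.55] gap 0.0427
```

View pics/s2.png

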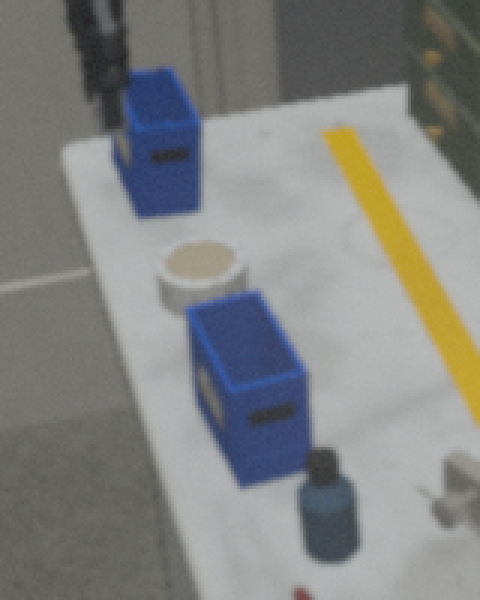

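The fingers are against the left crate's front and it has shifted or tilted slightly. Continuing in small rows.

>>> jog_arm([
  [0.5, [0, -0.004, 0], 0],
  [0.5, [0, -0.004, 0], 0],
  [0.5, [0, -0.004, 0], 0],
])

```text
clock: 2.17
tcp_pos: [0.3877, 0.3829, 0.063]
eef_rot: [-0.496, 0.505, -0.495, -0.505]
contact_force: [-0.7, 0.4, 2.4]
finger_gap: 0.0424
```

```bash
python3 -c "
from h import *
plan((.40,.3815,.062),.02)
cv2.imwrite('pics/s3.png',read_camera('side')[140:340,200:360,::-1].repeat(3,0).repeat(3,1))"
```

```text
t 2.1667 tcp [0.3877 0.3829 0.063 ] tool z [-0.018  1.     0.001] tool y [-1.    -0.018 -0.001] q6 -0.908
shift [ 0.001  -0.0123 -0.0017] spin [-2.00e-03  3.14e+00] F [-0.72  0.44  2.37] gap 0.0424
```

View pics/s3.png

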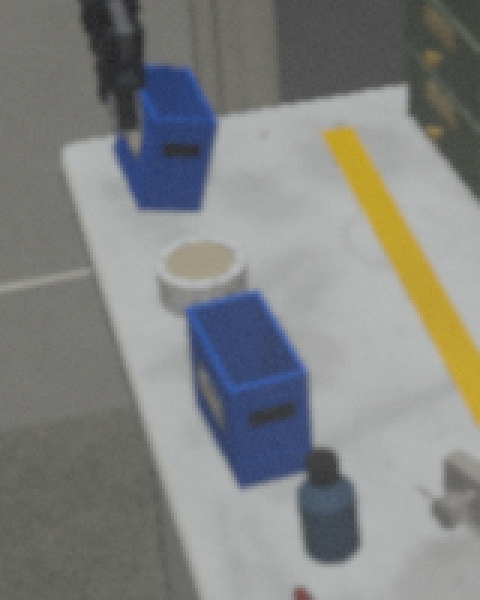

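It is tipping cleanly over its far lower edge. Continuing.

>>> jog_arm([
  [0.5, [0, -0.005, 0], 0],
  [0.5, [0, -0.005, 0], 0],
  [0.5, [0, -0.005, 0], 0],
  [0.5, [0, -0.005, 0], 0],
  [0.5, [0, 0, 0], 0],
  [0.5, [0, 0, 0], 0],
  [0.5, [0, 0, 0], 0],
])

```text
clock: 2.8
tcp_pos: [0.407, 0.3827, 0.0619]
eef_rot: [-0.495, 0.504, -0.496, -0.504]
contact_force: [0.3, -0.6, 0.5]
finger_gap: 0.0427
```

```bash
python3 -c "
from h import *
plan((.40,.3815,.062),.02)
cv2.imwrite('pics/s4.png',read_camera('side')[140:340,200:360,::-1].repeat(3,0).repeat(3,1))"
```

```text
t 2.8 tcp [0.407  0.3827 0.0619] tool z [-0.018  1.    -0.001] tool y [-1.    -0.018  0.   ] q6 -0.93
shift [-0.0001  0.0071 -0.0011] spin [-2.00e-03  3.14e+00] F [ 0.27 -0.62  0.49] gap 0.0427
```

View pics/s4.png

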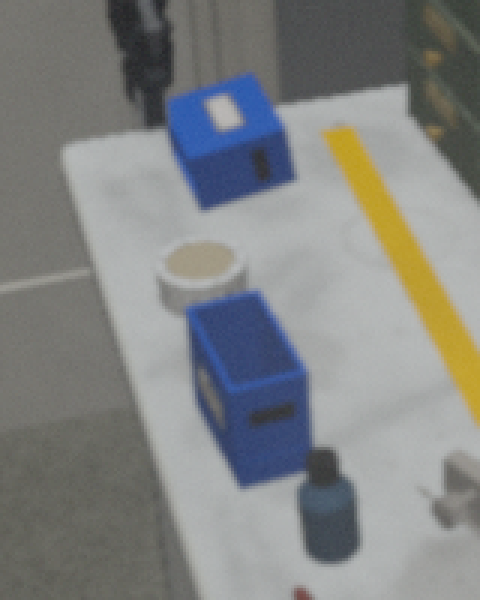

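The left crate lies on its back, label up, well short of the tape. Its underside is partly hidden by the gripper, and no red shows yet. I back off, rise and go to the right crate.

>>> jog_arm([
  [0.5, [0, 0.025, 0], 0],
  [0.5, [0, 0.025, 0], 0],
  [0.5, [-0.035, 0, 0], 0],
  [0.5, [-0.035, 0, 0], 0],
  [0.5, [-0.03, 0, 0], 0],
  [0.5, [0, 0, -0.038], 0.01],
  [0.5, [0, 0, -0.038], 0.01],
  [0.5, [0, 0, -0.038], 0.01],
  [0.5, [0, 0, -0.038], 0.01],
  [0.5, [0, 0, -0.038], 0.01],
  [0.5, [0, 0, -0.038], 0.01],
  [0.5, [0, 0, -0.038], 0.01],
  [0.5, [0, 0, -0.038], 0],
  [0.5, [0, 0, 0], 0],
])

```text
clock: 4.02
tcp_pos: [0.3517, 0.0731, 0.1622]
eef_rot: [0.514, -0.486, 0.515, 0.484]
contact_force: [-0.1, 0.2, 0.9]
finger_gap: 0.0427
```

```bash
python3 -c "
from h import *
plan((.352,.077,.062),.08)
cv2.imwrite('pics/s5.png',read_camera('side')[140:340,200:360,::-1].repeat(3,0).repeat(3,1))
cv2.imwrite('pics/w5.png',read_camera('wrist')[:,:,::-1])"
```

```text
t 4.0167 tcp [0.3517 0.0731 0.1622] tool z [ 0.06   0.998 -0.002] tool y [-0.998  0.06  -0.001] q6 -1.453
shift [1.001e-01 1.000e-04 4.100e-03] spin [-0.14   3.001] F [-0.12  0.24  0.87] gap 0.0427
```

View pics/s5.png

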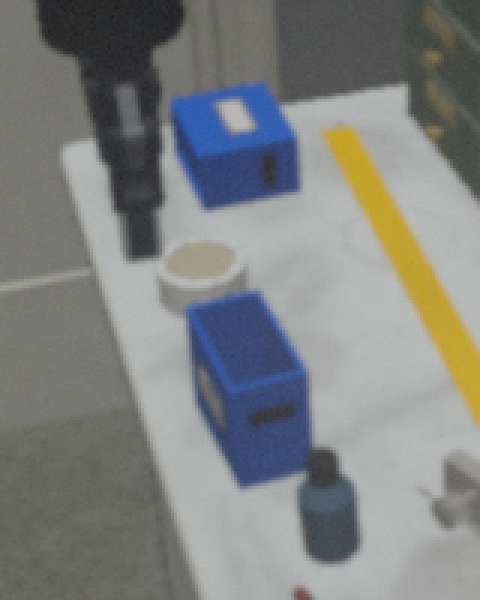

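View pics/w5.png

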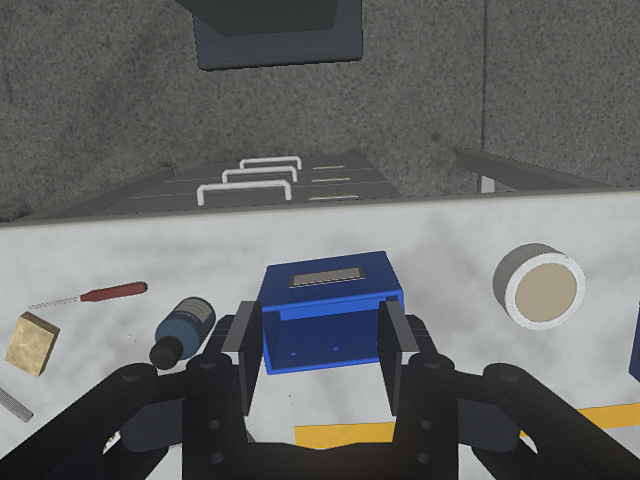

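The wrist view shows the right crate, label edge from (268,262) to (388,250), turned against the fingers. This agrees with a needed turn of about -0.14. The bottle at (185,330) is well clear.

>>> jog_arm([
  [0.5, [0, 0, 0.004], -0.07],
  [0.5, [0, 0, 0], -0.07],
  [0.5, [0.034, 0, 0], 0],
  [0.5, [0.034, 0, 0], 0],
  [0.5, [0.032, 0, 0], 0],
  [0.5, [0, -0.008, 0], 0],
  [0.5, [0, -0.006, 0], 0],
  [0.5, [0, -0.006, 0], 0],
  [0.5, [0, -0.004, 0], 0],
])

```text
clock: 4.87
tcp_pos: [0.3777, 0.0854, 0.0636]
eef_rot: [-0.477, 0.522, -0.477, -0.522]
contact_force: [-1.3, -0.5, 0.8]
finger_gap: 0.043
```

```bash
python3 -c "
from h import *
plan((.40,.08,.062),.08)
cv2.imwrite('pics/s6.png',read_camera('side')[140:340,200:360,::-1].repeat(3,0).repeat(3,1))"
```

```text
t 4.8667 tcp [0.3777 0.0854 0.0636] tool z [-0.09   0.996  0.   ] tool y [-0.996 -0.09  -0.002] q6 -1.578
shift [ 0.0017 -0.0217 -0.0073] spin [ 0.01  -3.132] F [-1.3  -0.5   0.76] gap 0.043
```

View pics/s6.png

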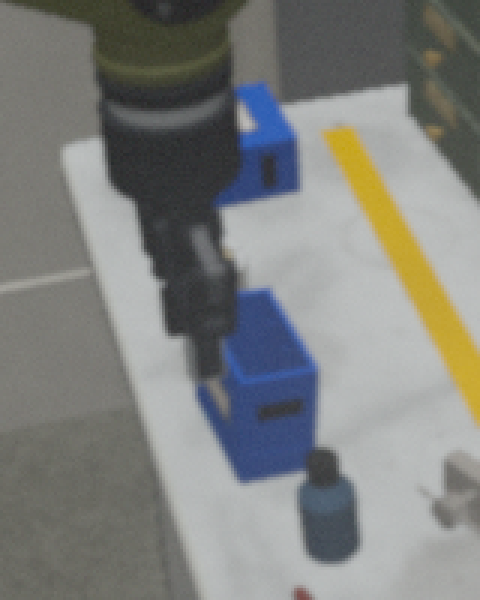

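The right crate has started to tilt and the bottle is untouched. I use the same stroke as before, then back off and rise.

>>> jog_arm([
  [0.5, [0, -0.004, -0.001], 0],
  [0.5, [0, -0.004, -0.001], 0],
  [0.5, [0, -0.004, -0.001], 0],
  [0.5, [0, -0.005, 0], 0],
  [0.5, [0, -0.005, 0], 0],
  [0.5, [0, -0.005, 0], 0],
  [0.5, [0, -0.005, 0], 0],
  [0.5, [0, 0, 0], 0],
  [0.5, [0, 0, 0], 0],
  [0.5, [0, 0, 0], 0],
])

```text
clock: 5.75
tcp_pos: [0.4081, 0.0841, 0.062]
eef_rot: [0.477, -0.521, 0.478, 0.522]
contact_force: [0.6, -1.0, -0.3]
finger_gap: 0.0425
```

```bash
python3 -c "
from h import *
plan((.36,.08,.062),.08)
cv2.imwrite('pics/s7.png',read_camera('side')[140:340,200:360,::-1].repeat(3,0).repeat(3,1))"
```

```text
t 5.75 tcp [0.4081 0.0841 0.062 ] tool z [-0.088  0.996 -0.   ] tool y [-0.996 -0.088  0.001] q6 -1.585
shift [0.0001 0.0482 0.0001] spin [ 0.008 -3.133] F [ 0.64 -0.98 -0.3 ] gap 0.0425
```

View pics/s7.png

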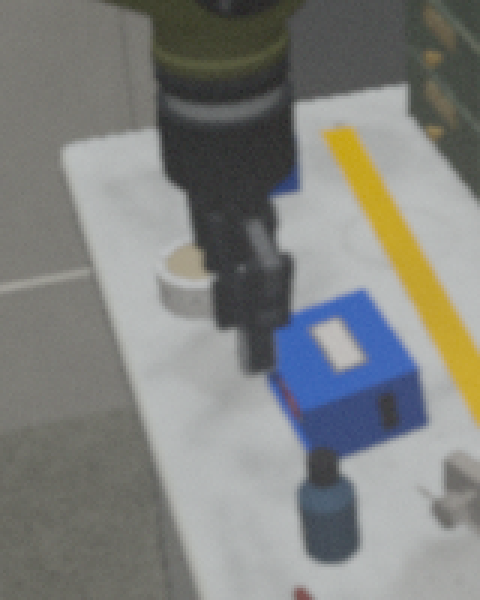

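The right crate is down and red shows on its underside at about (288,395) in the zoom. I back off and rise to measure.

>>> jog_arm([
  [0.5, [0, 0.025, 0], 0],
  [0.5, [0, 0.025, 0], 0],
  [0.5, [-0.034, 0, 0], 0],
  [0.5, [-0.034, 0, 0], 0],
  [0.5, [-0.034, 0, 0], 0],
  [0.5, [0, 0, 0], 0],
])

```text
clock: 6.3
tcp_pos: [0.3621, 0.0801, 0.1717]
eef_rot: [-0.481, 0.525, -0.474, -0.518]
contact_force: [0.5, 0.6, -0.1]
finger_gap: 0.0427
```

```bash
python3 - <<'E'
from h import *
np.set_printoptions(precision=4,suppress=True)
plan((.36,.08,.062),.08)
w=read_camera('wrist');im=read_camera('top')
cv2.imwrite('pics/w8.png',w[:,:,::-1]);cv2.imwrite('pics/t8.png',im[200:325,130:400,::-1].repeat(3,0)[:,:].repeat(2,1).repeat(1,1)); cv2.imwrite('pics/t8.png',cv2.resize(im[190:330,130:400],None,fx=2.9,fy=2.9)[:,:,::-1]);cv2.imwrite('pics/t8f.png',im[:,:,::-1])
h=hsv(im);blue=cv2.inRange(h,(108,130,50),(125,255,255))
for c in shapes(blue):
    r=cv2.minAreaRect(c); b=cv2.boxPoints(r); print(b.round(1).tolist()); print(cast('top',b,.048)[:,:2].tolist(),cast('top',[r[0]],.048))
E
```

```text
t 6.3 tcp [0.3621 0.0801 0.1717] tool z [-0.088  0.996 -0.   ] tool y [-0.996 -0.088 -0.013] q6 -1.587
shift [0.1097 0.0036 0.0001] spin [ 0.008 -3.133] F [ 0.52  0.55 -0.08] gap 0.0427
[[299.0, 242.89999389648438], [341.8999938964844, 240.60000610351562], [343.79998779296875, 276.79998779296875], [300.8999938964844, 279.1000061035156]]
[[0.5017075789105476, 0.13291868080426178], [0.5088655791132696, 0.044199299458631075], [0.43416876774824203, 0.03861515296630645], [0.4272700680233541, 0.1268626981748321]] [[0.4679 0.0857 0.048 ]]
[[154.0, 238.0], [199.0, 238.0], [199.0, 274.0], [154.0, 274.0]]
[[0.5035809341425356, 0.4315853460433531], [0.506137236873688, 0.33906494796420716], [0.4321262277340712, 0.3357702415475688], [0.4296265937020924, 0.4277732452870402]] [[0.4678 0.3835 0.048 ]]
```

View pics/w8.png

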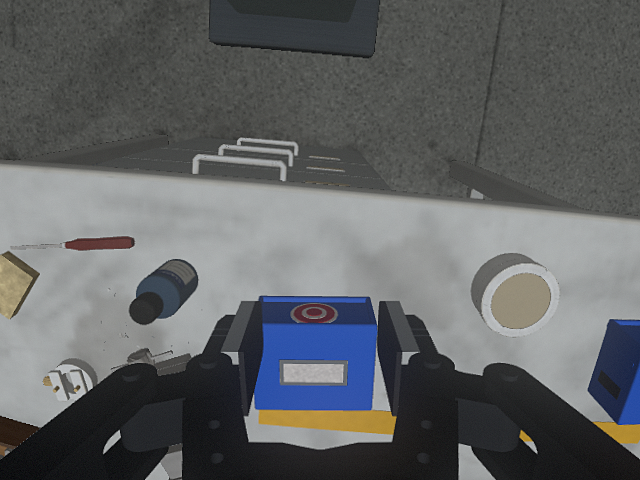

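View pics/t8.png

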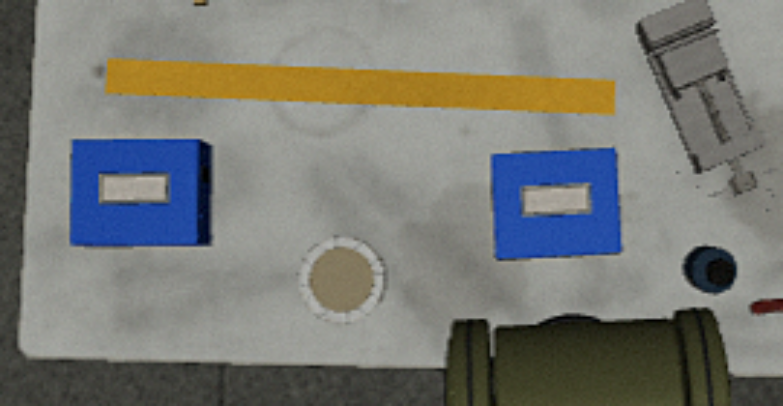

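The stamp is on the right crate, the target ring at (315,312) in the wrist view. Both crates lie label up. By the top view, the right crate's centre is about (0.468, 0.086), its rim about (0.505, 0.089), and the tape line there is x≈0.552. So it must go about 47 mm ahead, and I'll push low inside the underside with the fingers narrower.

>>> jog_arm([
  [0.3, [0.035, 0, 0], 0.008],
  [0.3, [0.035, 0, 0], 0],
  [0.3, [0.035, 0, 0], 0],
  [0.3, [0.035, 0, 0], 0],
  [0.3, [0.017, 0, 0], 0],
  [0.3, [0, -0.02, 0], 0],
  [0.3, [0, -0.015, 0], 0],
  [0.3, [0, -0.01, 0], 0],
  [0.3, [0, -0.006, 0], 0],
  [0.3, [0, -0.004, 0], 0],
  [0.3, [0, -0.004, 0], 0],
  [0.3, [0, 0, 0], 0],
])

```text
clock: 7.4
tcp_pos: [0.4171, 0.0845, 0.0069]
eef_rot: [0.479, -0.519, 0.48, 0.52]
contact_force: [0.6, 0.3, 0.2]
finger_gap: 0.0255
```

```bash
cat > m.py <<'E'
from h import *
import sys
np.set_printoptions(precision=4,suppress=True)
plan((.46,.088,.015),.08)
im=read_camera('top');n=sys.argv[1]
cv2.imwrite(f'pics/t{n}.png',cv2.resize(im[190:330,130:400],None,fx=2.9,fy=2.9)[:,:,::-1])
cv2.imwrite(f'pics/s{n}.png',read_camera('side')[140:340,200:360,::-1].repeat(3,0).repeat(3,1))
h=hsv(im);blue=cv2.inRange(h,(108,130,50),(125,255,255))
for c in shapes(blue):
    r=cv2.minAreaRect(c); b=cv2.boxPoints(r); P=cast('top',b,.048)[:,:2];P=P[np.argsort(-P[:,0])];f=P[:2].mean(0); l=P[:2][np.argsort(P[:2,1])]; e=l[1]-l[0]
    tx=.5541+.0148*(f[1]-.2328); print('rim',f,'yaw',-np.arctan2(e[0],e[1]).round(3),'len',np.linalg.norm(f-P[2:].mean(0)).round(4),'wid',np.linalg.norm(e).round(4),'to tape',(tx-f[0]).round(4))
E
python3 m.py 9
```

```text
t 7.4 tcp [0.4171 0.0845 0.0069] tool z [-0.08   0.997 -0.   ] tool y [-0.997 -0.08   0.001] q6 -1.577
shift [-0.0081 -0.043   0.0001] spin [ 0.    -3.141] F [0.62 0.27 0.23] gap 0.0255
rim [0.5053 0.0886] yaw 0.083 len 0.0381 wid 0.0889 to tape 0.0467
rim [0.5049 0.3853] yaw 0.028 len 0.0741 wid 0.0926 to tape 0.0515
```

View pics/s9.png

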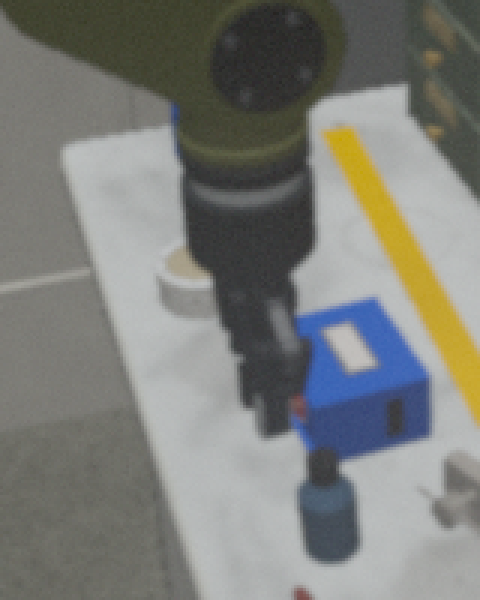

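No contact yet. The tips are a bit low, so I raise 8 mm to clear the lower lip and push in small rows.

>>> jog_arm([
  [0.3, [-0.008, 0, 0], 0],
  [0.3, [0, -0.004, 0], 0],
  [0.3, [0, -0.004, 0], 0],
  [0.3, [0, -0.004, 0], 0],
  [0.3, [0, -0.004, 0], 0],
  [0.3, [0, -0.004, 0], 0],
  [0.3, [0, -0.004, 0], 0],
  [0.3, [0, -0.004, 0], 0],
  [0.3, [0, -0.004, 0], 0],
  [0.3, [0, -0.004, 0], 0],
  [0.3, [0, 0, 0], 0],
])

```text
clock: 8.42
tcp_pos: [0.4545, 0.0874, 0.0154]
eef_rot: [-0.48, 0.52, -0.479, -0.519]
contact_force: [0.4, 0.7, 0.2]
finger_gap: 0.0258
```

```bash
python3 m.py 10
```

```text
t 8.4167 tcp [0.4545 0.0874 0.0154] tool z [-0.08   0.997 -0.   ] tool y [-0.997 -0.08  -0.002] q6 -1.577
shift [ 0.0004 -0.0056  0.0001] spin [ 0.    -3.141] F [0.39 0.71 0.22] gap 0.0258
rim [0.5049 0.3853] yaw 0.028 len 0.0741 wid 0.0926 to tape 0.0515
rim [0.5393 0.0911] yaw 0.074 len 0.0235 wid 0.0878 to tape 0.0127
```

View pics/t10.png

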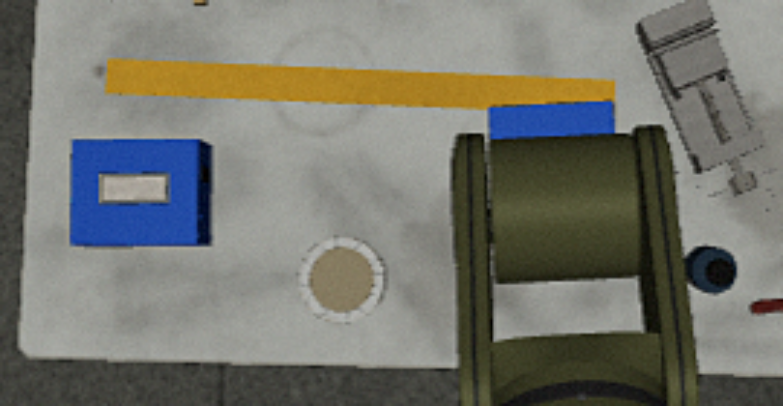

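View pics/s10.png

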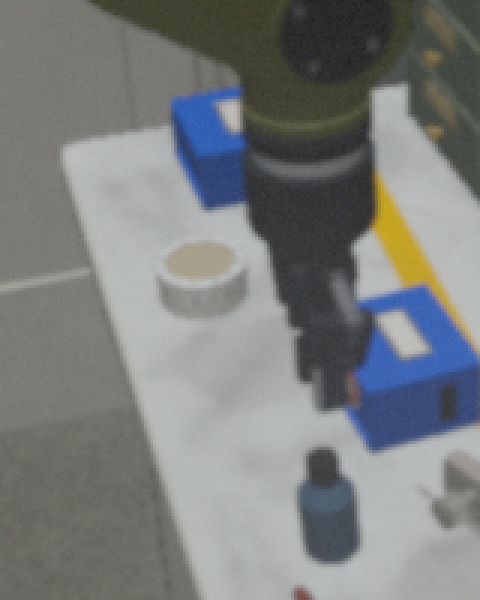

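It slid straight. The rim is 12.7 mm short of the centre line, so I push 12 mm more, then withdraw to check.

>>> jog_arm([
  [0.3, [0, -0.003, 0], 0],
  [0.3, [0, -0.003, 0], 0],
  [0.3, [0, -0.003, 0], 0],
  [0.3, [0, -0.002, 0], 0],
  [0.3, [0, -0.001, 0], 0],
  [0.3, [0, 0, 0], 0],
  [0.3, [0, 0, 0], 0],
  [0.3, [0, 0.01, 0], 0],
  [0.3, [0, 0.03, 0], 0],
  [0.3, [0, 0.03, 0], 0],
  [0.3, [-0.035, 0.01, 0], 0],
  [0.3, [-0.035, 0, 0], 0],
  [0.3, [-0.035, 0, 0], 0],
  [0.3, [-0.035, 0, 0], 0],
  [0.3, [0, 0, 0], 0],
])

```text
clock: 9.77
tcp_pos: [0.3893, 0.0823, 0.1634]
eef_rot: [-0.483, 0.523, -0.476, -0.516]
contact_force: [1.3, -0.5, 0.6]
finger_gap: 0.0258
```

```bash
python3 m.py 11; python3 -c "
from h import *
cv2.imwrite('pics/w11.png',read_camera('wrist')[:,:,::-1])"
```

```text
t 9.7667 tcp [0.3893 0.0823 0.1634] tool z [-0.08   0.997 -0.   ] tool y [-0.997 -0.08  -0.015] q6 -1.578
shift [ 0.1495 -0.0687  0.    ] spin [ 0.    -3.141] F [ 1.29 -0.5   0.58] gap 0.0258
rim [0.5049 0.3853] yaw 0.028 len 0.0741 wid 0.0926 to tape 0.0515
rim [0.5503 0.0923] yaw 0.082 len 0.0766 wid 0.0896 to tape 0.0018
```

View pics/t11.png

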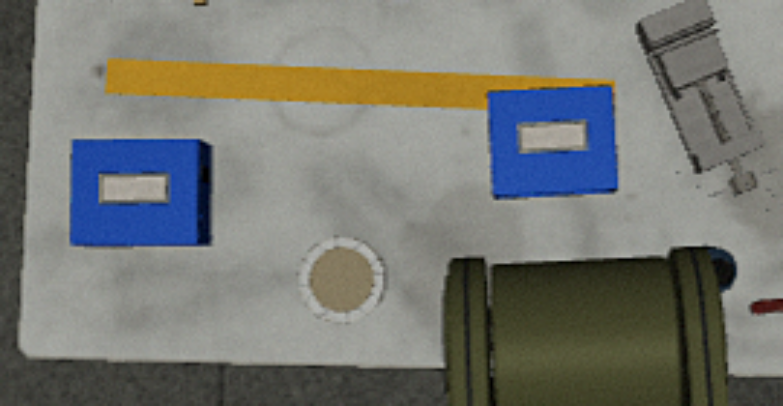

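View pics/s11.png

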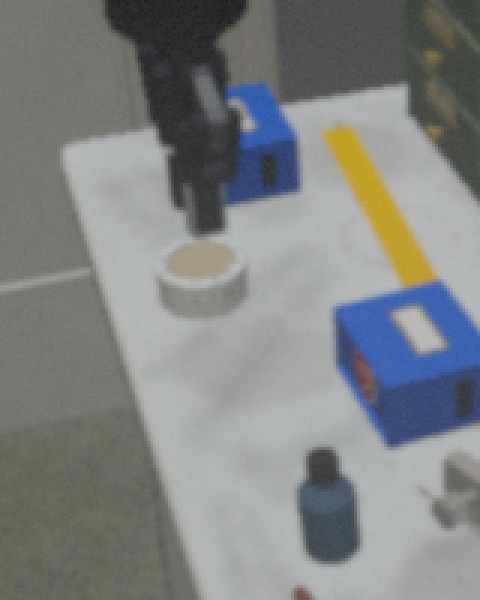

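View pics/w11.png

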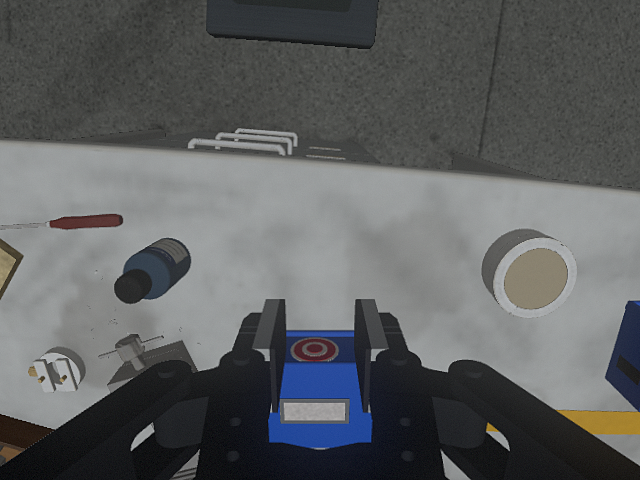

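The leading edge is 1.8 mm short of the centre line by the top view. The stamp faces me at (315,349) in the wrist view, the other crate is 51 mm short, and the other things stand where they were. Handing in.

```bash
python3 -c "
from rig import env
print(env.sign_off(), env.read_state()['clock'])"
```

```text
the job is handed in; nothing more can be done
the job is handed in; nothing more can be done
```

I tipped both crates onto their backs by pushing near the top. The right crate carried the red stamp, so I pushed it low and straight ahead until its leading edge reached the tape. I handed the job in soon after 9.8 s of the 62 s; sign-off gives no verdict.

- **Stamped crate:** in the last top view its leading edge is about 2 mm short of the tape's centre line (15 mm allowed). It is turned about 0.08 rad, and the stamp faces the robot. The measured size was 77 x 90 mm against 75 x 90 mm, so expect an error of a couple of mm.
- **Other crate:** its leading edge is about 51 mm short of the tape's centre line, and it did not move during the final push.
- **Other things:** the bottle, tin, screwdriver and brass bar looked untouched in the pictures. I did not measure them again.
- **Gripper:** it was clear of everything at hand-in.
- **Corrected on the way:** I first turned the wrong way for the right crate, and the fingers came down about 8 mm too low before the final push. I fixed both before making contact. No check failed or disagreed.

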